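Make up two microscopy kits

TASK

Make up the two microscopy kits from the stock on the grey mat: the amber oil bottle and the microscope objective stand upright in the bare compartment of the red tray, the specimen pot with the orange lid stands upright in the bare compartment of the green tray, and on each tray's black foam lies, flat, the loose blue bracket of the same shape as the sample on the yellow card beyond the end of that tray. Leave the spare bracket, which matches neither sample, where it lies on the mat.

Things in the scene. Friction and masses are not known exactly. Their poses are not given: they have to be found in the camera images.
- tray_red: fixed open red tray, 220 x 130 mm (x, y), 18 mm high, walls 4 mm. Origin under its centre, z up. A divider as high as the walls parts it: bare compartment at x -106 to -18 mm (centre -62), floor 4 mm up; black firm foam compartment at x -14 to 106 mm (centre 46), top 7 mm up; both 122 mm wide in y. Beyond the foam end (+x) lies this kit's sample card. Left or right of the mat: varies.
- tray_green: fixed open green tray, 220 x 130 mm (x, y), 18 mm high, walls 4 mm. Origin under its centre, z up. A divider as high as the walls parts it: bare compartment at x -106 to -18 mm (centre -62), floor 4 mm up; black firm foam compartment at x -14 to 106 mm (centre 46), top 7 mm up; both 122 mm wide in y. Beyond the foam end (+x) lies this kit's sample card. Left or right of the mat: varies.
- sample_L: fixed sample: yellow square card, 88 mm and 3 mm thick, with a blue L-shaped bracket mounted on it (41 mm high in all); not to be moved. It lies centred about 180 mm from the centre of one of the trays, beyond its foam end; which of the two trays varies. Origin under the card's centre; its yaw varies.
- sample_T: fixed sample: yellow square card, 88 mm and 3 mm thick, with a blue T-shaped bracket mounted on it (41 mm high in all); not to be moved. It lies centred about 180 mm from the centre of one of the trays, beyond its foam end; which of the two trays varies. Origin under the card's centre; its yaw varies.
- bracket_L: loose blue L-shaped bracket, 10 mm plate lying on the grey mat (2 mm thick): legs 16 mm wide, 55 mm long to +x and 45 mm to +y, screw at the corner; all within 44 mm of the origin. On it a rigid bare metal thumb screw, 18 mm diameter, 12 to 38 mm above the underside: the grip. About 70 g. Origin at the underside on the screw's axis, z up.
- bracket_T: loose blue T-shaped bracket, 10 mm plate lying on the grey mat (2 mm thick): cross bar 64 mm along y, stem to x = 41 mm, both 16 mm wide, screw where they meet; all within 44 mm of the origin. On it a rigid bare metal thumb screw, 18 mm diameter, 12 to 38 mm above the underside: the grip. About 70 g. Origin at the underside on the screw's axis, z up.
- bracket_U: loose blue U-shaped bracket, 10 mm plate lying on the grey mat (2 mm thick): base 60 mm along y, two arms to x = 32 mm; all within 44 mm of the origin. On it a rigid bare metal thumb screw, 18 mm diameter, 12 to 38 mm above the underside: the grip. About 70 g. Origin at the underside on the screw's axis, z up. A spare for neither kit.
- oil_bottle: loose small amber glass bottle with black cap, standing on the stock mat, body 32 mm diameter up to about 35 mm, 62 mm high, cap 17 mm diameter from 46 mm up, about 50 g. Origin at the centre of its underside, z up.
- objective: loose microscope objective, an aluminium barrel with a thin brass ring and a black foot, standing on the stock mat, 26 mm diameter between 10 and 45 mm up, 50 mm high, about 80 g. Origin at the centre of its underside, z up.
- specimen_pot: loose white specimen pot with orange lid, standing on the stock mat, 44 mm diameter up to 25 mm, narrowing to a 40 mm lid from 39 mm to the top at 55 mm, about 50 g. Origin at the centre of its underside, z up.

How it is judged:
At the end, for the whole second after the job is handed in: Bottle and objective on the floor of the red bare compartment, pot in the green one, within 9 degrees of upright; on each tray's foam, flat, the bracket shaped like its sample; every origin inside its compartment; U bracket within 30 mm of its start; all at rest (x of oil_bottle in the frame of tray_red between -0.1 and -0.024 m and y of oil_bottle in the frame of tray_red between -0.055 and 0.055 m and z of oil_bottle in the frame of tray_red between 0 and 0.008 m and angle between each of oil_bottle, objective, specimen_pot's own z axis and vertical below 0.15 rad and linear speed of each of oil_bottle, objective, specimen_pot below 0.02 m/s and x of objective in the frame of tray_red between -0.1 and -0.024 m and y of objective in the frame of tray_red between -0.055 and 0.055 m and z of objective in the frame of tray_red between 0 and 0.008 m and x of specimen_pot in the frame of tray_green between -0.1 and -0.024 m and y of specimen_pot in the frame of tray_green between -0.055 and 0.055 m and z of specimen_pot in the frame of tray_green between 0 and 0.008 m and distance of bracket_U from where it was at the start of the episode below 0.03 m and ((horizontal distance between sample_T and tray_red below 0.25 m and horizontal distance between sample_L and tray_green below 0.25 m and (x of bracket_T in the frame of tray_red between -0.012 and 0.104 m and y of bracket_T in the frame of tray_red between -0.058 and 0.058 m and z of bracket_T in the frame of tray_red between 0 and 0.011 m and angle between bracket_T's own z axis and vertical below 0.15 rad and linear speed of bracket_T below 0.02 m/s) and (x of bracket_L in the frame of tray_green between -0.012 and 0.104 m and y of bracket_L in the frame of tray_green between -0.058 and 0.058 m and z of bracket_L in the frame of tray_green between 0 and 0.011 m and angle between bracket_L's own z axis and vertical below 0.15 rad and linear speed of bracket_L below 0.02 m/s)) or (horizontal distance between sample_L and tray_red below 0.25 m and horizontal distance between sample_T and tray_green below 0.25 m and (x of bracket_L in the frame of tray_red between -0.012 and 0.104 m and y of bracket_L in the frame of tray_red between -0.058 and 0.058 m and z of bracket_L in the frame of tray_red between 0 and 0.011 m and angle between bracket_L's own z axis and vertical below 0.15 rad and linear speed of bracket_L below 0.02 m/s) and (x of bracket_T in the frame of tray_green between -0.012 and 0.104 m and y of bracket_T in the frame of tray_green between -0.058 and 0.058 m and z of bracket_T in the frame of tray_green between 0 and 0.011 m and angle between bracket_T's own z axis and vertical below 0.15 rad and linear speed of bracket_T below 0.02 m/s)))); the robot touches nothing.
It fails at once if the spare U bracket is shifted by more than 30 mm (distance of bracket_U from where it was at the start of the episode above 0.03 m).
It also fails if it takes over 120 s, if anything falls off the work surface, if the arm or the gripper's body presses on something with over 40 N, if the wrist force passes 120 N, or if a joint passes its speed limit or range.

ROBOT

A 6-joint arm with a two-finger parallel gripper is mounted at the origin on the work surface. World frame = base frame: x ahead of the robot, y to its left, z up, the work surface at z = 0. Lengths are in m, angles in rad, forces in N, time in s.
With the tool pointing down it reaches from about 0.3 to 0.775 m from the base axis. Payload 14.6 kg.
Tool frame: the origin (TCP) lies at the very end of the fingers, on their centre line; the grasp point (between the pads) lies 19 mm behind it; z points along the fingers, y is the line along which they close (so a half turn about z gives the same grasp; the last joint's range is limited). The gripper opens to 94 mm and grips with 3 to 60 N. Pads are 16 mm wide; open, the fingers measure 119 mm over their backs; the gripper's body (75 mm by 177 mm) begins 78 mm behind the grasp point.
Start: joints at [-1.27, 0.3, 1.521, -0, 1.321, -0.067], TCP at [0.198, -0.513, 0.205] pointing down, gripper open.
Joint ranges: [-3.03, 3.03], [-0.79, 2.21], [0.23, 2.52], [-1.04, 4.18], [0, 3.07], [-2.55, 2.55]. Speed limits (rad/s): [2.22, 2.22, 2.57, 3.14, 3.14, 3.14].

INTERFACE

Orientations are given as [roll, pitch, yaw] about the fixed x, y, z axes, in that order (R = Rz(yaw) Ry(pitch) Rx(roll)).
In Python, from station import ctrl gives the robot as it stands.
- The arm moves only by the shell command python3 -m pendant 'ROWS' [OPENING] [FORCE]. ROWS is JSON, a list of rows, each a list of 2 entries, a list of its own where there are three numbers: the shift along the world's x, y, z in cm, then the turn about the world's z in rad. A call has 1 to 20 rows; each row shifts and turns the commanded pose from where the row before left it; what a row does not reach is not made up. A row lasts 1/12 s, in which the tool goes at most 41.7 mm and 7.16 degrees, less where a joint would pass 70% of its speed; a pose out of reach is approached as far as the arm can. A call is refused whole if a number of a shift passes 4.17 or a number of a turn 0.125, either way. A call with a gripper value outside its range is refused whole. OPENING is the opening, from 0 (shut) to 1 (fully open), set as the call begins (- or left out, the last holds). The fingers move at their own pace and stop on an object; FORCE is the grip in N (left out, the last holds). Time passes only in rows, so rows that do not move let the fingers close. It gives the time, the measured TCP pose, the force, the opening and the grip force at its end, in the units of the state.
- ctrl.get_obs(): the state, without advancing time (a new reading comes with each control period).
- ctrl.camera(name): name is "scene" or "top"; returns a dict with "color" (400x640x3 uint8, red, green, blue), "intrinsics" (3x3 intrinsics, pixels), "k1" (the pictures are not rectified: a ray, as slopes to the right and down, at radius r is drawn at 1 + k1 r^2 times it, then the intrinsics apply), "camera_from_world" (4x4, takes a point from world to camera coordinates). Camera axes: x right, y down, z forward; pixel columns grow to the right and rows downward; lengths in m; the calibration is good to about 2 mm. A picture is of the moment at which its call begins. There is no depth.
- ctrl.hand_in(): hands the job in; it is judged then, once.
The state is a dict: "time_s": time; "qpos": joint angles; "joint_vel": joint speeds; "tau": joint torques, N m; "ee_pos": TCP position; "eef_rot": TCP orientation; "force": force on the tool from outside, world axes, zero at the start; "moment": the same for the moment, N m; "grip_width": finger opening in m; "grip_force": force on a finger pad.
Only numpy, scipy, OpenCV 4.12 (cv2) and the standard library are available. Lean on these libraries where they do the work, as an engineer would, in place of code of your own. Each camera call takes 0.05 s, during which the arm holds its last target. There are 200 camera calls.

## Working session

There is one attempt and no reset: what is moved stays moved. The work goes in short steps, Python scripts to look and compute and a shell command to move; the robot and the scene stay as the last step left them, time stands still between calls to the robot, and variables do not carry over. Pictures are saved under pics/ and viewed, at most 14 in all, crops included, and the job is handed in when it is done.

```bash
mkdir -p pics; python3 - <<'E'
from station import ctrl
import cv2,pickle
for n in("top","scene"):
    d=ctrl.camera(n); cv2.imwrite(f"pics/{n}0.png",d["color"][:,:,::-1]); pickle.dump(d,open(n+".pkl","wb"))
    print(n,d["intrinsics"],d["k1"],d["camera_from_world"])
o=ctrl.get_obs();print(o)
E
```

```text
top [[404.45845151   0.         327.26478821]
 [  0.         404.45845151 203.20056349]
 [  0.           0.           1.        ]] -0.05151537028428356 [[-0.02482919 -0.99923202  0.03031319 -0.00509811]
 [-0.99377843  0.02137777 -0.10930424  0.55543876]
 [ 0.10857226 -0.03283854 -0.99354602  0.81744321]
 [ 0.          0.          0.          1.        ]]
scene [[427.06773992   0.         320.88160722]
 [  0.         427.06773992 202.97056962]
 [  0.           0.           1.        ]] -0.05381752931879652 [[ 0.79602624  0.60525541  0.00284744 -0.44936145]
 [ 0.50738104 -0.66472298 -0.54836835 -0.24624187]
 [-0.33001015  0.43796034 -0.83623205  1.25204172]
 [ 0.          0.          0.          1.        ]]
{'time_s': 0.1, 'qpos': array([-1.26961765e+00,  3.00403017e-01,  1.52150860e+00, -2.12324459e-05,
        1.32069267e+00, -6.65971142e-02]), 'joint_vel': array([-0.00029034, -0.00097614, -0.00049739,  0.00025821,  0.00134904,
       -0.00010731]), 'tau': array([ 1.17676507e-03, -5.32645547e+01, -3.53283548e+01,  7.09357113e-02,
        2.34822108e-02, -3.42755345e-05]), 'ee_pos': array([ 0.19767263, -0.51300352,  0.20495433]), 'eef_rot': array([-3.14058189e+00, -4.68016484e-05,  3.67781031e-01]), 'force': array([0.03711061, 0.32206569, 0.2283202 ]), 'moment': array([-0.00312519, -0.01249999,  0.0152326 ]), 'grip_force': 0.0, 'grip_width': 0.09403106148939538}
```

View pics/top0.png

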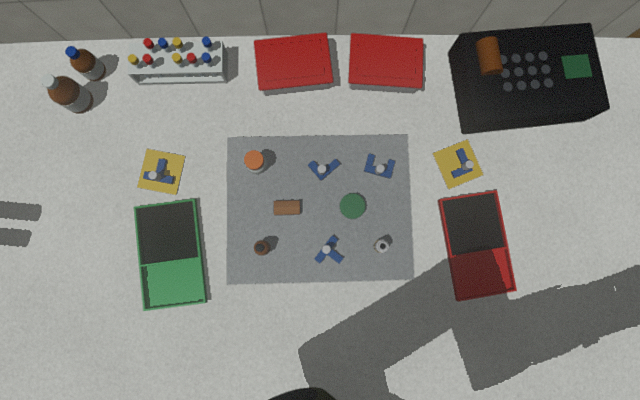

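View pics/scene0.png

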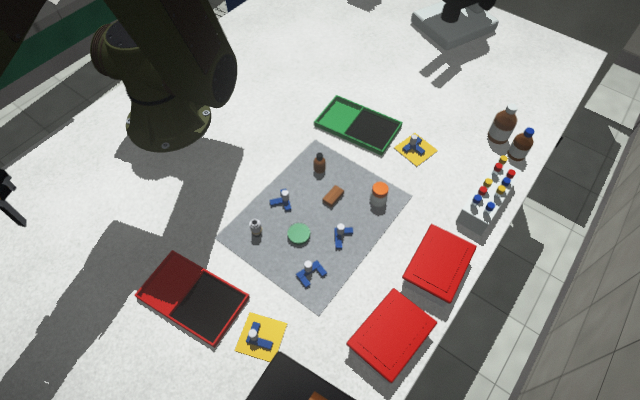

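The top view shows the green tray at about (170,253) and the red tray at (478,245), with foam ends up (+x). The cards are at (162,171) and (458,163). Loose brackets are at (323,168), (379,166) and (327,250), the bottle at (262,246), the objective at (382,244) and the pot at (254,160). I'll zoom in to tell the shapes apart.

```bash
python3 - <<'E'
import cv2,numpy as np
t=cv2.imread("pics/top0.png")
c=[(162,171),(458,163),(323,168),(379,166),(327,250),(262,246),(382,244),(254,160)]
T=[cv2.resize(t[y-25:y+25,x-25:x+25],(200,200),interpolation=cv2.INTER_CUBIC) for x,y in c]
cv2.imwrite("pics/z.png",np.vstack([np.hstack(T[:4]),np.hstack(T[4:])]))
E
```

```text
(no output)
```

View pics/z.png

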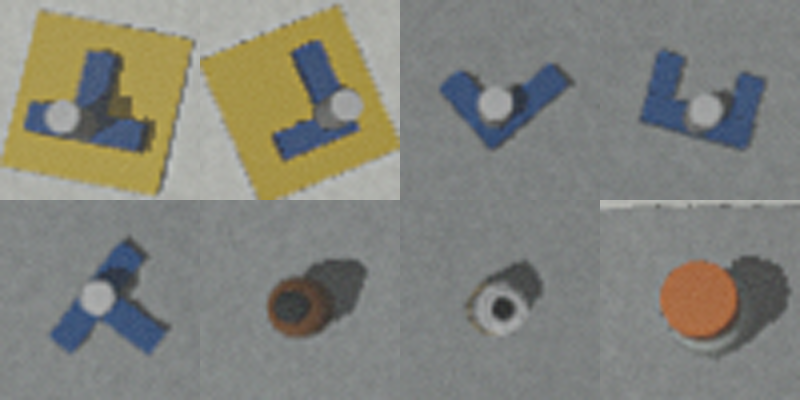

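The card by the green tray carries a T, and the card by the red tray carries an L. Of the loose brackets, L is the one at (322,169), U (the spare) at (380,168) and T at (326,249).

```bash
cat > h.py <<'E'
import cv2,numpy as np,pickle
def ray(d,u,v):
    K=d["intrinsics"];k=d["k1"]
    p=cv2.undistortPoints(np.array([[[u,v]]],float),K,np.array([k,0,0,0,0.]))[0,0]
    M=d["camera_from_world"];R=M[:3,:3];return -R.T@M[:3,3],R.T@np.array([*p,1])
def w(d,u,v,z):
    o,r=ray(d,u,v);return (o+r*(z-o[2])/r[2])[:2]
def proj(d,P):
    M=d["camera_from_world"]
    return cv2.projectPoints(np.array(P,float).reshape(-1,3),cv2.Rodrigues(M[:3,:3])[0],M[:3,3],d["intrinsics"],np.array([d["k1"],0,0,0,0.]))[0][:,0]
E
python3 - <<'E'
from h import *
d=pickle.load(open("top.pkl","rb"));s=pickle.load(open("scene.pkl","rb"))
for n,u,v,z in[("L",321.75,168.75,.040),("U",380.25,168.5,.04),("T",326.25,249.25,.04),("bot",260,247.5,.064),("obj",382.5,246,.052),("pot",253.5,159.5,.057),("block",287,207,.03),("disc",352,206,.02)]:
    p=w(d,u,v,z);print(n,p.round(4),"scene px",proj(s,[*p,z]).round(1))
hsv=cv2.cvtColor(d["color"],cv2.COLOR_RGB2HSV)
for n,lo,hi,x0,x1 in[("green",50,80,120,220),("red",0,8,430,530)]:
    # outline of the tray, approximated by hand-picked rim corners then min-area rect
    c=dict(green=[(135,207),(196,199),(206,302),(145,310)],red=[(440,199),(496,190),(516,290),(457,300)])[n]
    P=np.array([w(d,*q,.018) for q in c]);ctr=P.mean(0)
    ax=(P[0]+P[1]-P[2]-P[3])/2;print(n,ctr.round(4),"len",np.linalg.norm(ax).round(4),np.linalg.norm(P[0]-P[1]).round(4),"yaw",np.arctan2(ax[1],ax[0]).round(3))
    e=ax/np.linalg.norm(ax);print(" bare",(ctr-.062*e).round(4),"foam",(ctr+.046*e).round(4), "yax",[-e[1].round(3),e[0].round(3)])
E
```

```text
L [ 0.6269 -0.0079] scene px [[339.9 226.3]]
U [ 0.6252 -0.131 ] scene px [[307.1 263.8]]
T [ 0.4593 -0.0132] scene px [[284.  192.4]]
bot [0.466  0.1188] scene px [[318.4 154.8]]
obj [ 0.463  -0.1273] scene px [[253.6 222.1]]
pot [0.6456 0.1318] scene px [[379.6 187.7]]
block [0.5491 0.0664] scene px [[332.  191.7]]
disc [ 0.5492 -0.0708] scene px [[298.  231.5]]
green [0.4569 0.3129] len 0.2163 0.1305 yaw 0.11
 bare [0.3952 0.3061] foam [0.5026 0.3179] yax [np.float64(-0.109), np.float64(0.994)]
red [ 0.4611 -0.3385] len 0.2175 0.1269 yaw 0.127
 bare [ 0.3996 -0.3463] foam [ 0.5067 -0.3327] yax [np.float64(-0.126), np.float64(0.992)]
```

```bash
python3 -m pendant '[[[2.04,2.97,-0.8],-0.086],[[2.04,2.97,-0.8],-0.086],[[2.04,2.97,-0.8],-0.086],[[2.04,2.97,-0.8],0],[[2.04,2.97,-0.8],0],[[2.04,2.97,-0.8],0],[[2.04,2.97,-0.8],0],[[2.04,2.97,-0.8],0],[[2.04,2.97,-0.8],0],[[2.04,2.97,-0.8],0],[[2.04,2.97,-0.8],0],[[2.04,2.97,-0.8],0],[[2.04,2.97,-0.8],0],[[0,0,0],0],[[0,0,0],0]]' 0.7 30
```

```text
time_s: 1.35
ee_pos: [0.4631, -0.1258, 0.1008]
eef_rot: [-3.141, 0.001, 0.113]
force: [-0.5, -0.1, 0.4]
grip_width: 0.0657
grip_force: 0.0
```

```bash
python3 -m pendant '[[[0,-0.15,-3],0],[[0,0,-3],0],[[0,0,-1.5],0],[[0,0,-1.3],0],[[0,0,0],0],[[0,0,0],0]]' 0.7 30; python3 -m pendant '[[[0,0,0],0],[[0,0,0],0],[[0,0,0],0],[[0,0,0],0],[[0,0,0],0],[[0,0,0],0],[[0,0,0],0],[[0,0,0],0]]' 0.1 30
```

```text
time_s: 1.85
ee_pos: [0.4625, -0.1295, 0.0136]
eef_rot: [-3.141, 0.001, 0.109]
force: [0.3, -0.5, 0.2]
grip_width: 0.0664
grip_force: 0.0
time_s: 2.52
ee_pos: [0.463, -0.1286, 0.0136]
eef_rot: [-3.142, -0.0, 0.11]
force: [-0.3, 0.5, 3.9]
grip_width: 0.0252
grip_force: 30.0
```

```bash
python3 -m pendant '[[[0,0,2],0],[[0,0,3],0],[[0,0,3],0],[[-0.75,-3.05,0],0],[[-0.75,-3.05,0],0],[[-0.75,-3.05,0],0],[[-0.75,-3.05,0],0],[[-0.75,-3.05,0],0],[[-0.75,-3.05,0],0],[[-0.75,-3.05,0],0],[[-0.75,-3.05,0],0],[[0,0,0],0],[[0,0,-2.5],0],[[0,0,-2.5],0],[[0,0,0],0],[[0,0,0],0]]'; python3 - <<'E'
from h import *
from station import ctrl
d=ctrl.camera("top");pickle.dump(d,open("top.pkl","wb"))
s=ctrl.camera("scene")
a=cv2.resize(d["color"][170:320,415:545],None,fx=3,fy=3);b=cv2.resize(s["color"][220:370,115:265],None,fx=3,fy=3)
cv2.imwrite("pics/a.png",np.hstack([a,b])[:,:,::-1])
E
```

```text
time_s: 3.85
ee_pos: [0.4026, -0.3719, 0.0429]
eef_rot: [-3.14, 0.002, 0.11]
force: [-0.4, -0.2, -0.1]
grip_width: 0.0246
grip_force: 30.0
```

View pics/a.png

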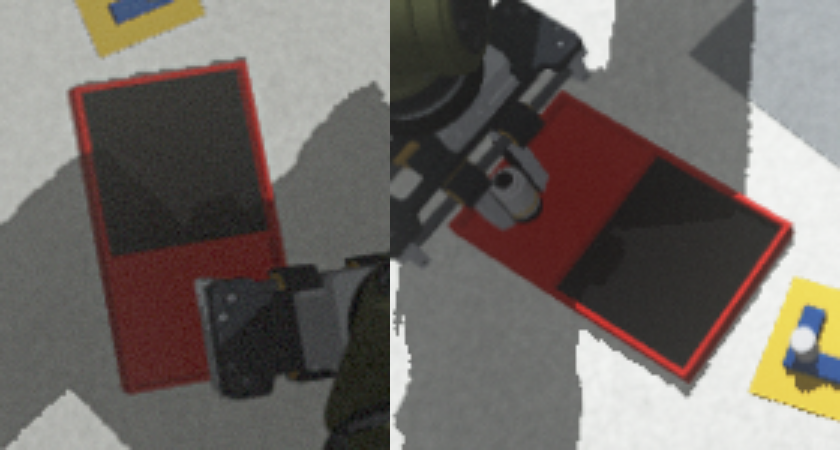

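The objective is held upright over the red bare compartment, at its -y half. I'll lower it.

```bash
python3 -m pendant '[[[0,0,-1.2],0],[[0,0,-0.9],0],[[0,0,-0.4],0],[[0,0,-0.2],0],[[0,0,0],0],[[0,0,0],0]]'
```

```text
time_s: 4.45
ee_pos: [0.403, -0.3727, 0.0165]
eef_rot: [3.142, -0.0, 0.11]
force: [0.2, -0.3, -0.5]
grip_width: 0.0251
grip_force: 30.0
```

```bash
python3 -m pendant '[[[0,0,-0.1],0],[[0,0,0],0],[[0,0,0],0]]';python3 -m pendant '[[[0,0,0],0],[[0,0,0],0],[[0,0,0],0],[[0,0,1],0],[[0,0,2.5],0],[[0,0,3],0],[[0,0,3],0],[[0,0,0],0]]' 0.39
```

```text
time_s: 4.7
ee_pos: [0.4031, -0.3728, 0.0157]
eef_rot: [3.141, -0.0, 0.11]
force: [0.0, -0.2, -0.7]
grip_width: 0.025
grip_force: 30.0
time_s: 5.37
ee_pos: [0.4047, -0.3743, 0.1169]
eef_rot: [3.135, -0.005, 0.11]
force: [1.5, -0.4, 1.0]
grip_width: 0.0364
grip_force: 0.0
```

```bash
python3 -m pendant '[[[0.45,3.51,0],0],[[0.45,3.51,0],0],[[0.45,3.51,0],0],[[0.45,3.51,0],0],[[0.45,3.51,0],0],[[0.45,3.51,0],0],[[0.45,3.51,0],0],[[0.45,3.51,0],0],[[0.45,3.51,0],0],[[0.45,3.51,0],0],[[0.45,3.51,0],0],[[0.45,3.51,0],0],[[0.45,3.51,0],0],[[0.45,3.51,0],0],[[0,0,0],0],[[0,0,0],0],[[0,0,0],0]]' 0.75 25
python3 - <<'E'
from h import *
from station import ctrl
d=ctrl.camera("top");s=ctrl.camera("scene")
a=cv2.resize(d["color"][170:320,415:545],None,fx=3,fy=3);b=cv2.resize(s["color"][90:240,250:360],None,fx=3,fy=3)
cv2.imwrite("pics/b.png",np.hstack([a,b])[:,:,::-1])
E
```

```text
time_s: 6.78
ee_pos: [0.4658, 0.1184, 0.1105]
eef_rot: [3.141, 0.0, 0.11]
force: [0.6, -1.1, 0.1]
grip_width: 0.0703
grip_force: 0.0
```

View pics/b.png

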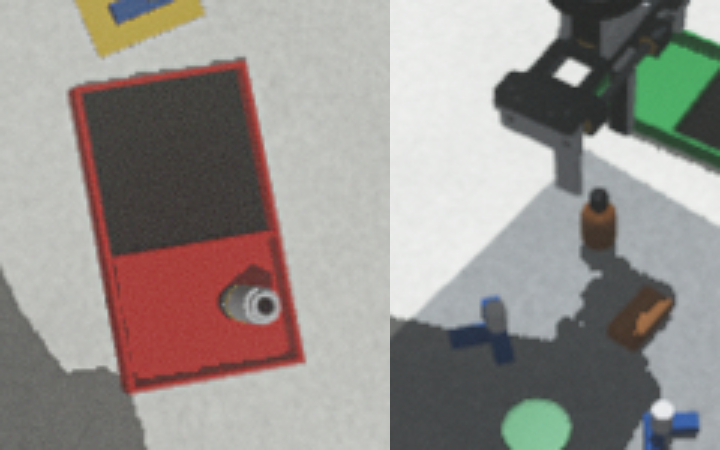

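The objective stands upright in the red bare compartment, with its top at about crop (263,305). The open fingers are over the bottle, so I'll descend.

```bash
python3 -m pendant '[[[0,0,-3],0],[[0,0,-3],0],[[0,0,-2],0],[[0,0,-1.5],0],[[0,0,-0.85],0],[[0,0,0],0],[[0,0,0],0]]' 0.75 25; python3 -m pendant '[[[0,0,0],0],[[0,0,0],0],[[0,0,0],0],[[0,0,0],0],[[0,0,0],0],[[0,0,0],0],[[0,0,0],0]]' 0.1 25
```

```text
time_s: 7.47
ee_pos: [0.4662, 0.1183, 0.0074]
eef_rot: [3.142, -0.0, 0.109]
force: [-0.5, 0.2, 0.2]
grip_width: 0.0703
grip_force: 0.0
time_s: 8.05
ee_pos: [0.4661, 0.1188, 0.0071]
eef_rot: [-3.142, -0.0, 0.11]
force: [-0.7, 0.5, 2.9]
grip_width: 0.0312
grip_force: 25.0
```

```bash
python3 -m pendant '[[[0,0,2],0],[[0,0,3.5],0],[[0,0,3.8],0],[[-0.58,-3.66,0],0],[[-0.58,-3.66,0],0],[[-0.58,-3.66,0],0],[[-0.58,-3.66,0],0],[[-0.58,-3.66,0],0],[[-0.58,-3.66,0],0],[[-0.58,-3.66,0],0],[[-0.58,-3.66,0],0],[[-0.58,-3.66,0],0],[[-0.58,-3.66,0],0],[[-0.58,-3.66,0],0],[[-0.58,-3.66,0],0],[[0,0,0],0],[[0,0,0],0],[[0,0,-3],0],[[0,0,-3],0],[[0,0,0],0]]'; python3 -m pendant '[[[0,0,-1.5],0],[[0,0,-1],0],[[0,0,-0.4],0],[[0,0,0],0],[[0,0,0],0],[[0,0,0],0]]'
```

```text
time_s: 9.72
ee_pos: [0.3945, -0.3175, 0.0355]
eef_rot: [-3.136, 0.005, 0.111]
force: [-1.4, 1.6, -1.6]
grip_width: 0.0315
grip_force: 25.0
time_s: 10.22
ee_pos: [0.3967, -0.3206, 0.0119]
eef_rot: [3.141, -0.001, 0.11]
force: [-0.4, 0.3, -0.5]
grip_width: 0.0311
grip_force: 25.0
```

Down the last 3 mm, release, then go straight up.

```bash
python3 -m pendant '[[[0,0,-0.2],0],[[0,0,-0.1],0],[[0,0,0],0],[[0,0,0],0]]';python3 -m pendant '[[[0,0,0],0],[[0,0,0],0],[[0,0,0],0],[[0,0,1],0],[[0,0,2.5],0],[[0,0,3],0],[[0,0,3],0],[[0,0,1.5],0],[[0,0,0],0]]' 0.42
```

```text
time_s: 10.55
ee_pos: [0.3967, -0.3207, 0.009]
eef_rot: [3.141, -0.001, 0.11]
force: [-2.2, 2.2, 11.6]
grip_width: 0.0314
grip_force: 25.0
time_s: 11.3
ee_pos: [0.3975, -0.3215, 0.1221]
eef_rot: [3.137, -0.004, 0.11]
force: [-0.1, -0.0, 0.3]
grip_width: 0.0396
grip_force: 0.0
```

```bash
python3 -m pendant '[[[2.09,2.845,-0.1],0],[[2.09,2.845,-0.1],0],[[2.09,2.845,-0.1],0],[[2.09,2.845,-0.1],0],[[2.09,2.845,-0.1],0],[[2.09,2.845,-0.1],0],[[2.09,2.845,-0.1],0],[[2.09,2.845,-0.1],0],[[2.09,2.845,-0.1],0],[[2.09,2.845,-0.1],0],[[2.09,2.845,-0.1],0],[[0,0,-2],0],[[0,0,-2],0],[[0,0,0],0],[[0,0,0],0],[[0,0,0],0]]' 0.5 40
python3 - <<'E'
from h import *
from station import ctrl
d=ctrl.camera("top");s=ctrl.camera("scene")
a=cv2.resize(d["color"][170:320,415:545],None,fx=3,fy=3);b=cv2.resize(s["color"][150:300,280:390],None,fx=3,fy=3)
cv2.imwrite("pics/c.png",np.hstack([a,b])[:,:,::-1])
E
```

```text
time_s: 12.63
ee_pos: [0.6265, -0.0078, 0.0678]
eef_rot: [3.141, -0.001, 0.109]
force: [0.8, 0.5, 0.5]
grip_width: 0.0466
grip_force: 0.0
```

View pics/c.png

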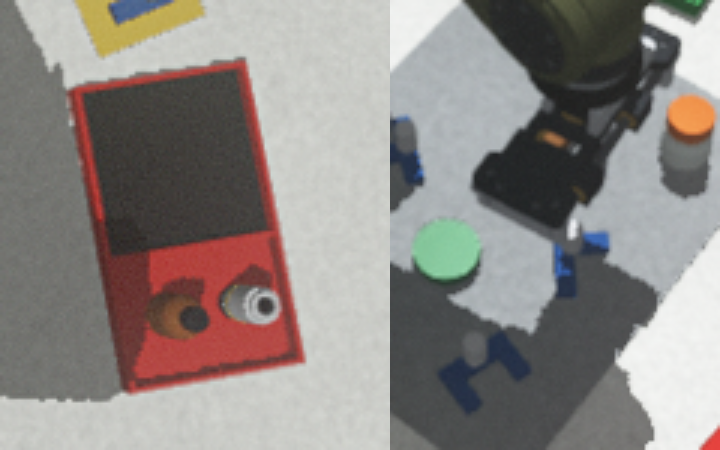

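The bottle and objective stand in the red bare compartment, and the gripper is over the L screw. I'll descend and grip.

```bash
python3 -m pendant '[[[0,0,-2.5],0],[[0,0,-1.7],0],[[0,0,-0.95],0],[[0,0,0],0],[[0,0,0],0]]'; python3 -m pendant '[[[0,0,0],0],[[0,0,0],0],[[0,0,0],0],[[0,0,0],0],[[0,0,0],0],[[0,0,0],0],[[0,0,0],0]]' 0.05 40
```

```text
time_s: 13.15
ee_pos: [0.6266, -0.0076, 0.0162]
eef_rot: [3.141, -0.001, 0.11]
force: [-0.1, 0.4, 0.5]
grip_width: 0.0472
grip_force: 0.0
time_s: 13.73
ee_pos: [0.6264, -0.0075, 0.0158]
eef_rot: [3.142, -0.0, 0.11]
force: [-1.4, 0.0, 4.2]
grip_width: 0.0171
grip_force: 40.0
```

```bash
python3 -m pendant '[[[0,0,2],0],[[0,0,3.5],0],[[0,0,3.5],0],[[-1.2,-3.25,0],0],[[-1.2,-3.25,0],0],[[-1.2,-3.25,0],0],[[-1.2,-3.25,0],0],[[-1.2,-3.25,0],0],[[-1.2,-3.25,0],0],[[-1.2,-3.25,0],0],[[-1.2,-3.25,0],0],[[-1.2,-3.25,0],0],[[-1.2,-3.25,0],0],[[0,0,0],0],[[0,0,0],0],[[0,0,-3],0],[[0,0,-2],0],[[0,0,0],0],[[0,0,0],0]]'
python3 - <<'E'
from h import *
from station import ctrl
d=ctrl.camera("top");s=ctrl.camera("scene")
a=cv2.resize(d["color"][170:320,415:545],None,fx=3,fy=3);b=cv2.resize(s["color"][230:380,135:255],None,fx=3,fy=3)
cv2.imwrite("pics/d.png",np.hstack([a,b])[:,:,::-1])
E
```

```text
time_s: 15.32
ee_pos: [0.5064, -0.3313, 0.0551]
eef_rot: [-3.14, 0.001, 0.111]
force: [0.7, -0.5, 0.4]
grip_width: 0.017
grip_force: 40.0
```

View pics/d.png

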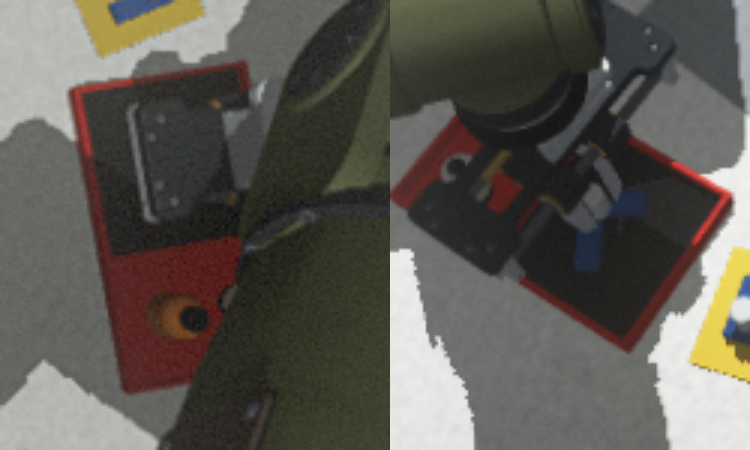

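The L is held flat over the foam, clear of the walls. I'll lower it.

```bash
python3 -m pendant '[[[0,0,-1.5],0],[[0,0,-1],0],[[0,0,-0.5],0],[[0,0,-0.3],0],[[0,0,0],0],[[0,0,0],0]]';python3 -m pendant '[[[0,0,-0.1],0],[[0,0,0],0],[[0,0,0],0]]'
```

```text
time_s: 15.92
ee_pos: [0.5064, -0.3326, 0.0229]
eef_rot: [3.141, -0.0, 0.11]
force: [0.3, 0.5, -1.3]
grip_width: 0.0171
grip_force: 40.0
time_s: 16.17
ee_pos: [0.5063, -0.3326, 0.0217]
eef_rot: [3.141, -0.0, 0.11]
force: [-0.1, -0.1, 0.2]
grip_width: 0.0169
grip_force: 40.0
```

```bash
python3 -m pendant '[[[0,0,0],0],[[0,0,0],0],[[0,0,0],0],[[0,0,0],0],[[0,0,1],0],[[0,0,2.5],0],[[0,0,3],0],[[0,0,3],0],[[0,0,0],0]]' 0.42
```

```text
time_s: 16.92
ee_pos: [0.5083, -0.3339, 0.1235]
eef_rot: [3.135, -0.007, 0.11]
force: [0.2, -0.7, 0.6]
grip_width: 0.039
grip_force: 0.0
```

```bash
python3 -m pendant '[[[-0.52,3.55,0],0],[[-0.52,3.55,0],0],[[-0.52,3.55,0],0],[[-0.52,3.55,0],0],[[-0.52,3.55,0],0],[[-0.52,3.55,0],0],[[-0.52,3.55,0],0],[[-0.52,3.55,0],0],[[-0.52,3.55,0],0],[[0,0,-2.5],0],[[0,0,-2.5],0],[[0,0,0],0],[[0,0,0],0],[[0,0,0],0]]' 0.5 40
python3 - <<'E'
from h import *
from station import ctrl
d=ctrl.camera("top");s=ctrl.camera("scene")
a=cv2.resize(d["color"][170:320,415:545],None,fx=3,fy=3);b=cv2.resize(s["color"][120:270,220:330],None,fx=3,fy=3)
cv2.imwrite("pics/e.png",np.hstack([a,b])[:,:,::-1])
E
```

```text
time_s: 18.08
ee_pos: [0.4601, -0.0133, 0.0677]
eef_rot: [3.141, -0.001, 0.109]
force: [-0.3, -0.2, 0.4]
grip_width: 0.047
grip_force: 0.0
```

View pics/e.png

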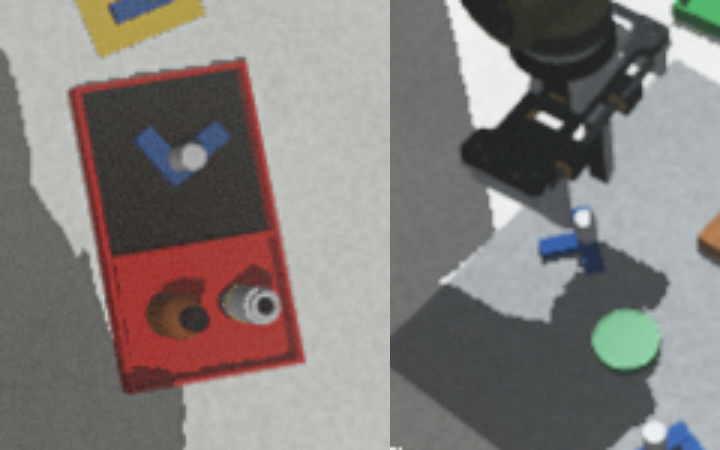

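The red kit is complete: the L lies flat on the foam at about crop (185,155), with the bottle and objective upright. Next is the T.

```bash
python3 -m pendant '[[[0,0,-2.5],0],[[0,0,-1.7],0],[[0,0,-0.95],0],[[0,0,0],0],[[0,0,0],0]]'; python3 -m pendant '[[[0,0,0],0],[[0,0,0],0],[[0,0,0],0],[[0,0,0],0],[[0,0,0],0],[[0,0,0],0],[[0,0,0],0]]' 0.05 40
```

```text
time_s: 18.6
ee_pos: [0.4598, -0.0131, 0.0156]
eef_rot: [3.142, -0.0, 0.11]
force: [0.2, -0.8, 1.1]
grip_width: 0.0468
grip_force: 0.0
time_s: 19.18
ee_pos: [0.4597, -0.013, 0.0153]
eef_rot: [3.141, -0.001, 0.11]
force: [-1.1, -0.1, 4.9]
grip_width: 0.0171
grip_force: 40.0
```

```bash
python3 -m pendant '[[[0,0,2],0],[[0,0,3.5],0],[[0,0,3.5],0],[[0.48,3.68,0],0],[[0.48,3.68,0],0],[[0.48,3.68,0],0],[[0.48,3.68,0],0],[[0.48,3.68,0],0],[[0.48,3.68,0],0],[[0.48,3.68,0],0],[[0.48,3.68,0],0],[[0.48,3.68,0],0],[[0,0,0],0],[[0,0,0],0],[[0,0,-3],0],[[0,0,-2],0],[[0,0,0],0],[[0,0,0],0]]'
python3 - <<'E'
from h import *
from station import ctrl
d=ctrl.camera("top");s=ctrl.camera("scene")
a=cv2.resize(d["color"][180:320,110:240],None,fx=3,fy=3);b=cv2.resize(s["color"][50:190,300:420],None,fx=3,fy=3)
cv2.imwrite("pics/f.png",np.hstack([a,b])[:,:,::-1])
E
```

```text
time_s: 20.68
ee_pos: [0.5024, 0.3171, 0.0547]
eef_rot: [3.141, 0.002, 0.109]
force: [-0.4, 0.6, -0.7]
grip_width: 0.0173
grip_force: 40.0
```

View pics/f.png

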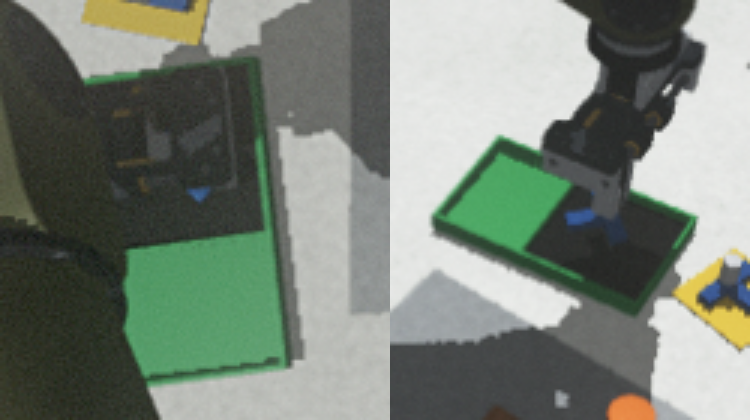

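The T is held above the green foam, clear of the divider and walls. I'll lower and release it.

```bash
python3 -m pendant '[[[0,0,-1.5],0],[[0,0,-1],0],[[0,0,-0.5],0],[[0,0,-0.3],0],[[0,0,-0.1],0],[[0,0,0],0],[[0,0,0],0]]'; python3 -m pendant '[[[0,0,0],0],[[0,0,0],0],[[0,0,0],0],[[0,0,0],0],[[0,0,1],0],[[0,0,2.5],0],[[0,0,3],0],[[0,0,3],0],[[0,0,0],0]]' 0.42
```

```text
time_s: 21.37
ee_pos: [0.5029, 0.3184, 0.0214]
eef_rot: [-3.141, -0.001, 0.11]
force: [0.1, -0.8, 0.0]
grip_width: 0.0171
grip_force: 40.0
time_s: 22.12
ee_pos: [0.5048, 0.3195, 0.1229]
eef_rot: [-3.138, -0.009, 0.11]
force: [0.0, 0.2, 0.9]
grip_width: 0.0393
grip_force: 0.0
```

```bash
python3 -m pendant '[[[2.04,-2.67,0],0],[[2.04,-2.67,0],0],[[2.04,-2.67,0],0],[[2.04,-2.67,0],0],[[2.04,-2.67,0],0],[[2.04,-2.67,0],0],[[2.04,-2.67,0],0],[[0,0,-2],0],[[0,0,-1.5],0],[[0,0,0],0],[[0,0,0],0],[[0,0,0],0]]' 0.85 25
python3 - <<'E'
from h import *
from station import ctrl
d=ctrl.camera("top");s=ctrl.camera("scene")
a=cv2.resize(d["color"][180:320,110:240],None,fx=3,fy=3);b=cv2.resize(s["color"][80:220,320:440],None,fx=3,fy=3)
cv2.imwrite("pics/g.png",np.hstack([a,b])[:,:,::-1])
E
```

```text
time_s: 23.12
ee_pos: [0.6458, 0.1317, 0.0823]
eef_rot: [-3.142, -0.001, 0.11]
force: [0.3, 1.0, -0.3]
grip_width: 0.08
grip_force: 0.0
```

View pics/g.png

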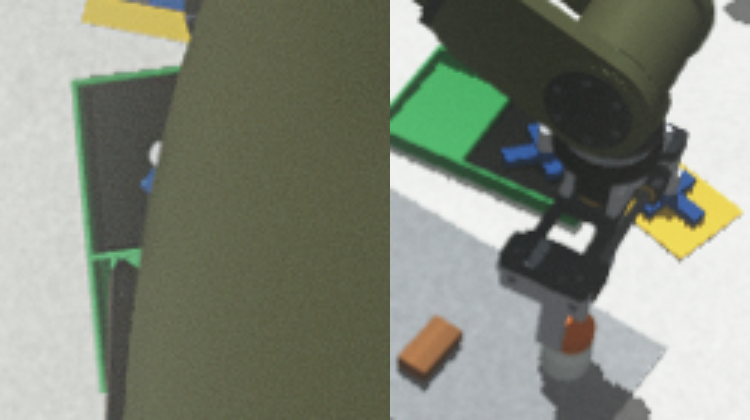

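The T lies on the green foam, and the fingers are over the pot's lid. I'll descend around the pot.

```bash
python3 -m pendant '[[[0,0,-2],0],[[0,0,-2],0],[[0,0,-2],0],[[0,0,-1.1],0],[[0,0,-0.5],0],[[0,0,0],0],[[0,0,0],0]]'; python3 -m pendant '[[[0,0,0],0],[[0,0,0],0],[[0,0,0],0],[[0,0,0],0],[[0,0,0],0],[[0,0,0],0],[[0,0,0],0]]' 0.2 30
```

```text
time_s: 23.8
ee_pos: [0.646, 0.1315, 0.0061]
eef_rot: [-3.142, -0.001, 0.11]
force: [0.1, -0.3, 0.3]
grip_width: 0.0796
grip_force: 0.0
time_s: 24.38
ee_pos: [0.6455, 0.1313, 0.0051]
eef_rot: [-3.142, -0.0, 0.11]
force: [1.2, 0.2, 1.0]
grip_width: 0.0432
grip_force: 30.0
```

```bash
python3 -m pendant '[[[0,0,2],0],[[0,0,3.5],0],[[0,0,4],0],[[-2.78,1.94,0],0],[[-2.78,1.94,0],0],[[-2.78,1.94,0],0],[[-2.78,1.94,0],0],[[-2.78,1.94,0],0],[[-2.78,1.94,0],0],[[-2.78,1.94,0],0],[[-2.78,1.94,0],0],[[-2.78,1.94,0],0],[[0,0,0],0],[[0,0,0],0],[[0,0,-3],0],[[0,0,-2.5],0],[[0,0,0],0],[[0,0,0],0]]'
python3 - <<'E'
from h import *
from station import ctrl
s=ctrl.camera("scene")
b=cv2.resize(s["color"][60:200,290:430],None,fx=3,fy=3)
cv2.imwrite("pics/i.png",b[:,:,::-1])
E
```

```text
time_s: 25.88
ee_pos: [0.3956, 0.3052, 0.0446]
eef_rot: [3.141, 0.002, 0.109]
force: [0.0, -0.2, 0.3]
grip_width: 0.0434
grip_force: 30.0
```

View pics/i.png

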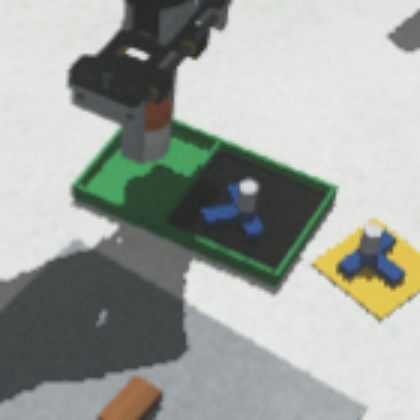

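The pot is upright over the green bare compartment, and the T lies flat on the foam at about crop (235,210). I'll lower and release the pot.

```bash
python3 -m pendant '[[[0,0,-1.5],0],[[0,0,-1],0],[[0,0,-0.6],0],[[0,0,-0.3],0],[[0,0,-0.2],0],[[0,0,0],0],[[0,0,0],0]]'
```

```text
time_s: 26.52
ee_pos: [0.3955, 0.3061, 0.0094]
eef_rot: [-3.141, -0.0, 0.11]
force: [0.4, 0.4, -0.3]
grip_width: 0.0431
grip_force: 30.0
```

```bash
python3 -m pendant '[[[0,0,-0.1],0],[[0,0,-0.1],0],[[0,0,0],0],[[0,0,0],0]]'; python3 -m pendant '[[[0,0,0],0],[[0,0,0],0],[[0,0,0],0],[[0,0,0],0],[[0,0,1],0],[[0,0,2],0],[[0,0,3],0],[[0,0,3],0],[[0,-3,2],0],[[0,-3,0],0],[[0,-3,0],0],[[0,-3,0],0],[[0,-3,0],0],[[0,-3,0],0],[[0,-3,0],0],[[0,0,0],0],[[0,0,0],0]]' 0.65
python3 - <<'E'
from h import *
from station import ctrl
d=ctrl.camera("top");s=ctrl.camera("scene")
t=d["color"][130:320,110:530]
b=s["color"][60:200,290:430]
t=cv2.resize(t,(780,353));b=cv2.resize(b,(240,240));c=cv2.resize(s["color"][230:370,130:270],(240,240))
v=np.hstack([b,c,np.zeros((240,300,3),np.uint8)]);cv2.imwrite("pics/j.png",np.vstack([t,v])[:,:,::-1])
E
```

```text
time_s: 26.85
ee_pos: [0.3953, 0.306, 0.007]
eef_rot: [-3.142, -0.0, 0.11]
force: [0.1, 0.3, 0.1]
grip_width: 0.0432
grip_force: 30.0
time_s: 28.27
ee_pos: [0.3955, 0.0951, 0.1177]
eef_rot: [-3.141, -0.001, 0.107]
force: [-0.7, 0.9, 0.0]
grip_width: 0.0613
grip_force: 0.0
```

View pics/j.png

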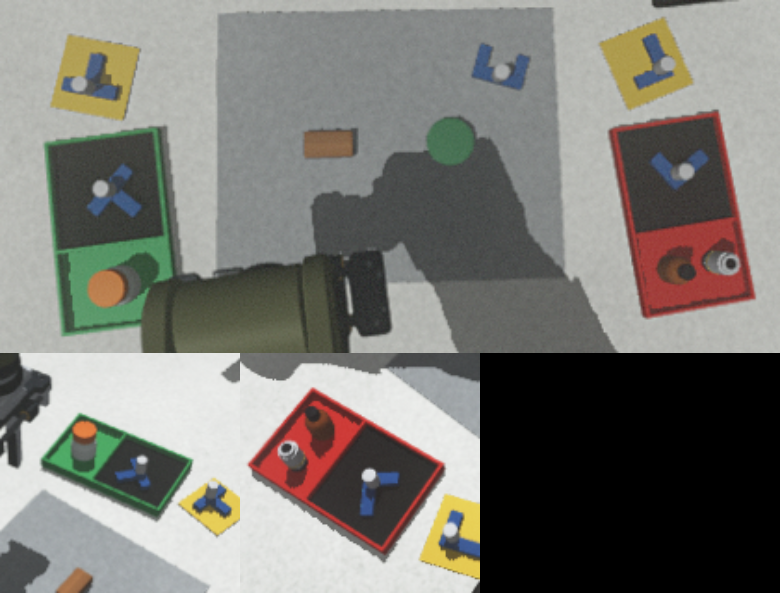

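The pot and T are in the green tray, the bottle, objective and L are in the red tray, and the U is untouched at about (502,70). The arm is clear, so I'll hand in.

```bash
python3 -c "
from station import ctrl
print(ctrl.hand_in())"
```

```text
the job is handed in; nothing more can be done
None
```

Both kits are made up and the job is handed in at about 28 s, but the hand-in returned no verdict; my last picture shows the bottle, objective and L bracket in the red tray, the pot and T bracket in the green tray, and the spare U bracket still where it lay on the mat.

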